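Index the die table of the eyelet press to its next hole

ROBOT

A 6-joint arm with a two-finger parallel gripper is mounted at the origin on the work surface. World frame = base frame: x ahead of the robot, y to its left, z up, the work surface at z = 0. Lengths are in mm, angles in degrees, forces in N, time in s.
With the tool pointing down it reaches from about 300 to 850 mm from the base axis. Payload 4.2 kg.
Tool frame: the origin (TCP) lies midway between the tips of the shut fingers; the grasp point (between the pads) lies 19 mm behind it (env.grip_point_offset is the distance from the TCP to the grasp point, in mm); z points along the fingers, x is the direction in which the jaws open and shut, and the axes are right-handed (so a half turn about z gives the same grasp; the last joint's range is limited). The gripper opens to 91 mm and grips with 3 to 60 N. Pads are 32 mm wide; open, the fingers measure 118 mm over their backs; the gripper's body (76 mm by 178 mm) begins 60 mm behind the grasp point.
Start: joints at [-73.568, 18.312, 89.639, -0, 72.044, -1.146], TCP at [173.659, -548.166, 213.976] pointing down, gripper open.
Joint ranges: [-177.97, 177.97], [-48.28, 115.42], [12.27, 149.76], [-77.06, 257.06], [2.81, 150.46], [-146.56, 146.56]. Speed limits (degrees/s): [147.25, 147.25, 180, 180, 180, 180].

INTERFACE

Orientations are given as [roll, pitch, yaw] about the fixed x, y, z axes, in that order (R = Rz(yaw) Ry(pitch) Rx(roll)).
In Python, from workcell import env gives the robot as it stands.
- The arm moves only by the shell command python3 -m pendant 'ROWS' [FORCE]. ROWS is JSON, a list of rows, each an object with "xyz": the shift along the tool's x, y, z in m, a list of three; "roll": the turn about the tool's z in degrees; "jaw": the closure, from 0 (fully open) to 1 (shut). A call has exactly 8 rows; each row is the pose to reach, as a shift and turn from the pose commanded when the call began, along the tool's axes at that moment; what a row does not reach only later rows make up. A row lasts 1/8 s, in which the tool goes at most 62.5 mm and 10.7 degrees, less where a joint would pass 70% of its speed; a pose out of reach is approached as far as the arm can. A call with a gripper value outside its range is refused whole. The fingers move at their own pace and stop on an object; FORCE is the grip in N (left out, the last holds). Time passes only in rows, so rows that repeat a pose let the fingers close, or fill a call up. It gives the time, the measured TCP pose, the force and the opening at its end, in the units of the state.
- env.state(): the state, without advancing time (a new reading comes with each control period).
- env.grab_frame(name): name is "scene" or "top" or "wrist"; returns (picture, depth): 384x512x3 uint8, blue, green, red; 384x512 float32, mm along the optical axis (not along the pixel's ray), 0 where there is no reading.
- env.camera_params(name): a dict with "camera_matrix" (3x3 intrinsics, pixels), "cam_to_world" (4x4, takes a point from camera to world coordinates); the wrist camera has in their place "hand_eye" (4x4, takes a point from camera to tool coordinates, whose origin is the TCP and whose axes are the tool frame's). Camera axes: x right, y up, looking along -z (the intrinsics and any distortion apply to the point x, -y, -z); pixel columns grow to the right and rows downward; lengths in mm; the calibration is good to about 2 mm. A picture is of the moment at which its call begins: read the wrist's pose just before it. camera_params takes no time and is no camera call.
- env.job_done(): hands the job in, once; it reports no verdict.
The state is a dict: "time_s": time; "qpos": joint angles; "qvel": joint speeds; "effort": joint torques, N m; "ee_pos": TCP position; "ee_rot": TCP orientation; "force": force on the tool from outside, world axes, zero at the start; "torque": the same for the moment, N m; "gripper_width": finger opening in mm.
Only numpy, scipy, OpenCV 4.12 (cv2) and the standard library are available. Lean on these libraries where they do the work, as an engineer would, in place of code of your own. Each camera call takes 0.05 s, during which the arm holds its last target. There are 200 camera calls.

TASK

The green eyelet press on the shoemaker's bench carries a round table with six dies, locked by a spring plunger with a red cap at the end of the table's arm. With a fingertip, press the red cap down to free the table and push it round one hole anticlockwise (seen from above), no further, so that the brass die comes under the ram; then let go, so that the plunger springs out fully and locks the table in that hole. Do not lift or shift the hammer, jar, tin or shoe last.

Things in the scene. Friction and masses are not known exactly. Their poses are not given: they have to be found in the camera images.
- press: fixed olive-green eyelet press. Origin on the bench under the axis of its die table, z up. In its frame the plunger bears 150 deg from +x (towards +y) at turret 0; ram and column bear 60 deg. Column 52 x 55 mm, 293 mm tall, 200 mm from the axis; hand lever up to 430 mm. Fixed index plate under the table: 250 mm across, top 80 mm above the bench, six dark holes 60 deg apart
- turret_axis (a point): a point on the vertical axis about which the die table turns, at the table's upper face, 100 mm above the bench. The table is an aluminium disc 190 mm across; its six dies are 20 to 33 mm across and stand 18 to 22 mm above that face, centred 68 mm from the axis.
- plunger_cap (a point): centre of the flat top of the red plunger cap (36 mm across, 8 mm thick), 136 mm above the bench when out, 137 mm from the table's axis, at the outer end of the table's dark steel arm (24 mm wide, top at 100 mm; 32 mm round boss under the cap, top at 112 mm). It goes down as the cap is pressed and goes round with the table
- plunger (a joint): how far the cap is pressed straight down, m: 0 sprung out, 0.015 stop. Spring 6 N at 0, 12 N at the stop. The round-nosed 12 mm lock pin is clear of its 13 mm hole from 0.011 on. If let go between holes, the pin rides under the plate, the cap about 10 mm in, until a hole is within about 3 mm along the arc (0.03 rad); there it snaps out and centres itself
- turret (a joint): angle of the die table, rad, anticlockwise from above positive: 0 at the start, locked; the next hole is at 1.047 (60 deg). It cannot turn while the pin is in a hole; once clear, friction holds it where it is left and 1 to 2 N at the cap turns it. The friction of a fingertip pressing on the flat cap is enough to carry it round; the arm can also be pushed on its side
- brass_die (a point): centre of the top of the brass die on the table, 31 mm across, 122 mm above the bench: the die to come under the ram.
- ram_tip (a point): centre of the lower end of the press's ram (16 mm across there, 26 mm from 165 mm up), fixed, 150 mm above the bench, over the die circle; the head begins 212 mm above the bench.
- hammer: loose shoemaker's hammer lying on the bench, 240 mm long along its x, handle to -x, 26 mm thick; origin under its middle. Leave alone.
- jar: loose amber jar of eyelets with a white cap, 68 mm across, 85 mm tall; origin under its centre. Leave alone.
- tin: loose blue polish tin, 78 mm across, 28 mm tall; origin under its centre. Leave alone.
- shoe_last: loose green plastic shoe last, 240 mm long along its x with the toe to +x, 88 mm wide, 82 mm tall; origin on the bench near its middle. Leave alone.

How it is judged (in metres and radians):
On the way, in this order (a step that is already met when the one before it is completed fails the run):
1. the plunger is pressed in clear of its hole, the table still at its first hole (value of joint plunger above 0.0095 m and value of joint turret below 0.12 rad), for 0.05 s.
2. the table is turned off its hole towards the next (value of joint turret above 0.3 rad), for 0.05 s.
At the end, for the whole second after the job is handed in: the table stands still within 0.03 rad of the next hole (1.047), the brass die within 4 mm of the ram's axis, and the plunger is sprung out to within 2 mm, so that its pin locks the table (value of joint turret between 1.017 and 1.077 rad and value of joint plunger below 0.002 m and horizontal distance between brass_die and ram_tip below 0.004 m and velocity of joint turret between -0.03 and 0.03 rad/s); the robot touches nothing.
It fails at once if the table is turned the wrong way (clockwise by more than 0.15 rad) (value of joint turret below -0.15 rad).
It fails at once if the table is turned on past the next hole by more than 0.3 rad (value of joint turret above 1.347 rad).
It fails at once if the hammer, jar, tin or shoe last is lifted or pushed more than 15 mm from its place (distance of any of hammer, jar, tin, shoe_last from where it was at the start of the episode above 0.015 m).
It also fails if it takes over 45 s, if anything falls off the work surface, if the arm or the gripper's body presses on something with over 40 N, if the wrist force passes 120 N, or if a joint passes its speed limit or range.

## Working session

There is one attempt and no reset: what is moved stays moved. The work goes in short steps, Python scripts to look and compute and a shell command to move; the robot and the scene stay as the last step left them, time stands still between calls to the robot, and variables do not carry over. Pictures are saved under pics/ and viewed, about 8 in all and at most 12, crops included, and the job is handed in when it is done.

```bash
ls; mkdir -p pics
cat > h.py <<'E'
import numpy as np, cv2
from workcell import env
from scipy.spatial.transform import Rotation as R
def grab(n):
    s=env.state(); p=env.camera_params(n); im,d=env.grab_frame(n)
    K=np.array(p["camera_matrix"])
    if n=="wrist":
        T=np.eye(4); T[:3,:3]=R.from_euler('xyz',s["ee_rot"],degrees=True).as_matrix(); T[:3,3]=s["ee_pos"]
        T=T@np.array(p["hand_eye"])
    else: T=np.array(p["cam_to_world"])
    return im,d,K,T,p
def ray(K,T,u,v,z):
    d=np.linalg.inv(K)@[u,v,1]; d=T[:3,:3]@[d[0],-d[1],-d[2]]
    o=T[:3,3]; return o+d*(z-o[2])/d[2]
def proj(K,T,P):
    c=np.linalg.inv(T)@np.append(P,1); q=K@[c[0],-c[1],-c[2]]; return q[:2]/q[2]
def red(im):
    h=cv2.cvtColor(im,cv2.COLOR_BGR2HSV)
    return ((((h[...,0]<8)|(h[...,0]>172))&(h[...,1]>140)&(h[...,2]>70))*255).astype(np.uint8)
E
python3 - <<'E'
from h import *
s=env.state(); print(s["ee_pos"],s["ee_rot"],s["time_s"],s["force"])
ims=[]
for n in("top","scene"):
    im,d,K,T,p=grab(n); cv2.imwrite(f"pics/{n}0.png",im)
    print(n,{k:v for k,v in p.items() if k not in("cam_to_world",)},T[:3,3].round())
    N,L,S,C=cv2.connectedComponentsWithStats(red(im))
    for i in range(1,N):
        if S[i,4]>25: print(S[i],C[i],ray(K,T,*C[i],136).round(1),d[int(C[i][1]),int(C[i][0])])
    ims.append(im)
E
```

```text
pics
[ 173.52269258 -547.67697453  213.1274861 ] [-1.79998390e+02  9.97860236e-02 -7.24179963e+01] 0.0 [ 0.24137135  0.48594133 -0.02579264]
top {'camera_matrix': array([[477.58949853,   0.        , 261.84584329],
       [  0.        , 477.58949853, 192.82627537],
       [  0.        ,   0.        ,   1.        ]])} [ 196.  -38. 1894.]
[216 207   8   8  54] [219.48148148 210.38888889] [463.5 105.5 136. ] 1772.1335
scene {'camera_matrix': array([[409.7237267 ,   0.        , 255.21317851],
       [  0.        , 409.7237267 , 198.27293703],
       [  0.        ,   0.        ,   1.        ]])} [1412.  459. 1069.]
[  2 114  21  12  31] [ 12.03225806 120.03225806] [  604.4 -1119.5   136. ] 2757.392
```

View pics/top0.png

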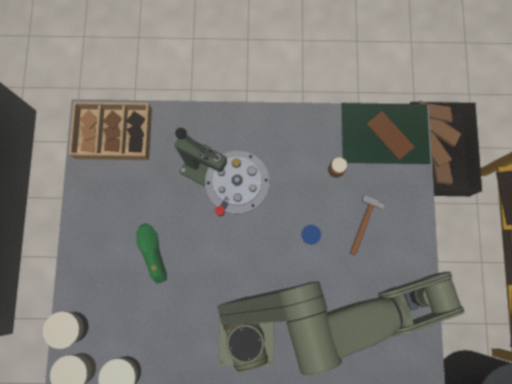

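View pics/scene0.png

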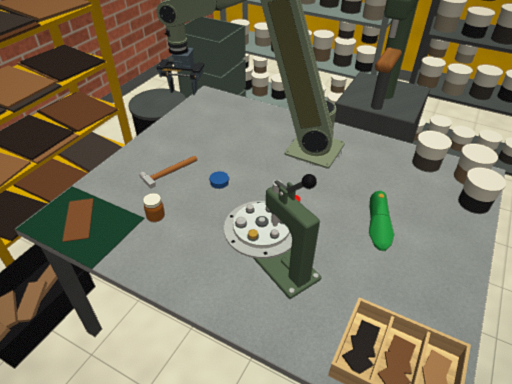

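Run:
```python
from h import *
im,d,K,T,p=grab("top")
ax=ray(K,T,237,180.5,103); br=ray(K,T,236,162.5,122); cap=ray(K,T,219.5,210.4,136)
print("axis",ax,"brass",br,"cap",cap)
v=(cap-ax)[:2]; print("cap r",np.hypot(*v),"bearing",np.degrees(np.arctan2(v[1],v[0])))
v=(br-ax)[:2]; print("brass r",np.hypot(*v),"bearing",np.degrees(np.arctan2(v[1],v[0])))
print("depths ball",d[133,181],d[158,213],d[181,237],"ball",ray(K,T,181,133,T[2,3]-d[133,181]))
print(env.camera_params("wrist"))
cv2.imwrite("pics/crop1.png",cv2.resize(im[120:230,160:290],None,fx=5,fy=5,interpolation=cv2.INTER_CUBIC))
```

```text
axis [585.29026755  44.33584869 103.        ] brass [651.49577873  48.81414602 122.        ] cap [463.43851076 105.40696746 136.        ]
cap r 136.29942105410072 bearing 153.3803402237727
brass r 66.35679963846854 bearing 3.8697272245808616
depths ball 1519.4686 1624.3931 1817.1138 ball [684.51084506 220.8073397  374.93215171]
{'camera_matrix': array([[282.84922466,   0.        , 258.38749794],
       [  0.        , 282.84922466, 192.72955249],
       [  0.        ,   0.        ,   1.        ]]), 'hand_eye': array([[ 9.99999434e-01, -3.54646241e-04, -1.00304625e-03,
        -9.33496641e-01],
       [-5.89230303e-04, -9.69620748e-01, -2.44612466e-01,
        -6.96633060e+01],
       [-8.85823561e-04,  2.44612918e-01, -9.69620408e-01,
        -1.71873421e+02],
       [ 0.00000000e+00,  0.00000000e+00,  0.00000000e+00,
         1.00000000e+00]])}
```

View pics/crop1.png

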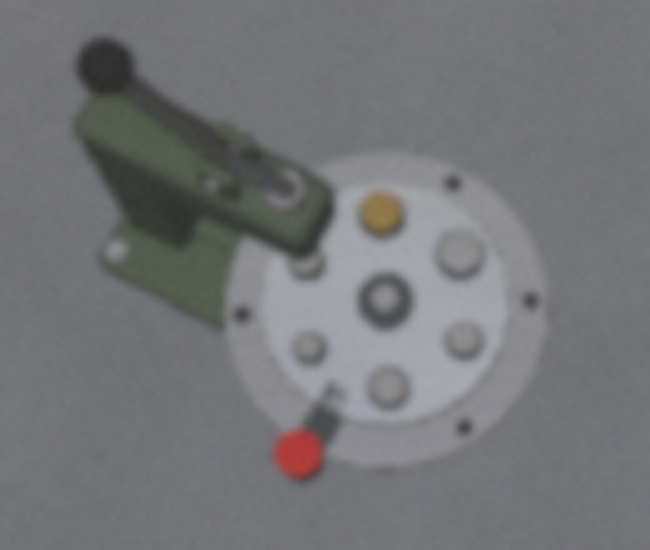

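```bash
python3 -m pendant '[{"xyz":[0,0,-0.05],"roll":-10,"jaw":1},{"xyz":[-0.03,-0.027,-0.096],"roll":-20,"jaw":1},{"xyz":[-0.07,-0.062,-0.096],"roll":-30,"jaw":1},{"xyz":[-0.11,-0.097,-0.096],"roll":-40,"jaw":1},{"xyz":[-0.15,-0.133,-0.096],"roll":-50,"jaw":1},{"xyz":[-0.19,-0.168,-0.096],"roll":-60,"jaw":1},{"xyz":[-0.23,-0.204,-0.096],"roll":-70,"jaw":1},{"xyz":[-0.27,-0.239,-0.096],"roll":-80,"jaw":1}]' 20
cat > go.py <<'E'
import sys
from h import *
s=env.state(); Rm=R.from_euler('xyz',s["ee_rot"],degrees=True).as_matrix()
print("tool shift",(Rm.T@(np.array(eval(sys.argv[1]))-s["ee_pos"])).round(1),"rot",np.round(s["ee_rot"],1),"q",np.round(s["qpos"],1))
E
python3 go.py "[463,105,310]"
```

```text
time_s: 1.15
ee_pos: [320.2, -216.9, 309.9]
ee_rot: [180.0, -0.0, 7.9]
force: [-0.3, -1.0, -0.3]
gripper_width: 14.1
tool shift [ 1.855e+02 -2.993e+02 -1.000e-01] rot [180.   -0.    7.9] q [-35.8  -2.2 100.6   0.   81.5 -43.7]
```

```bash
python3 -m pendant '[{"xyz":[0.027,-0.043,0],"roll":-10,"jaw":1},{"xyz":[0.054,-0.086,0],"roll":-20,"jaw":1},{"xyz":[0.081,-0.129,0],"roll":-30,"jaw":1},{"xyz":[0.108,-0.172,0],"roll":-40,"jaw":1},{"xyz":[0.134,-0.215,0],"roll":-50,"jaw":1},{"xyz":[0.16,-0.258,0],"roll":-55.5,"jaw":1},{"xyz":[0.1855,-0.299,0],"roll":-55.5,"jaw":1},{"xyz":[0.1855,-0.299,0],"roll":-55.5,"jaw":1}]'
cat > look.py <<'E'
import sys
from h import *
im,d,K,T,p=grab("wrist"); cv2.imwrite(sys.argv[1],im)
N,L,S,C=cv2.connectedComponentsWithStats(red(im))
for i in range(1,N):
    if S[i,4]>100:
        dd=d[L==i]; print(S[i],C[i],"z",np.median(T[2,3]-0), "depth",np.median(dd[dd>0]))
        pts=np.argwhere(L==i)[::5]; W=[]
        for v,u in pts:
            if d[v,u]>0:
                c=np.linalg.inv(K)@[u,v,1]*d[v,u]; W.append((T@[c[0],-c[1],-c[2],1])[:3])
        W=np.array(W); zt=np.percentile(W[:,2],75); top=W[abs(W[:,2]-zt)<4]
        print("cap top z",zt,"centre",top.mean(0).round(1),"mid-range",((top.min(0)+top.max(0))/2).round(1),"ray136",ray(K,T,*C[i],136).round(1))
E
python3 look.py pics/w1.png
```

```text
time_s: 2.15
ee_pos: [465.1, 104.6, 309.1]
ee_rot: [-179.9, 0.0, 63.3]
force: [0.4, -0.7, 0.4]
gripper_width: 0.7
[247 164  27  29 611] [260.03436989 178.36988543] z 481.0209905561794 depth 350.23248
cap top z 137.50024550242637 centre [466.5 107.6 137. ] mid-range [466.  107.9 136.7] ray136 [466.6 107.4 136. ]
```

View pics/w1.png

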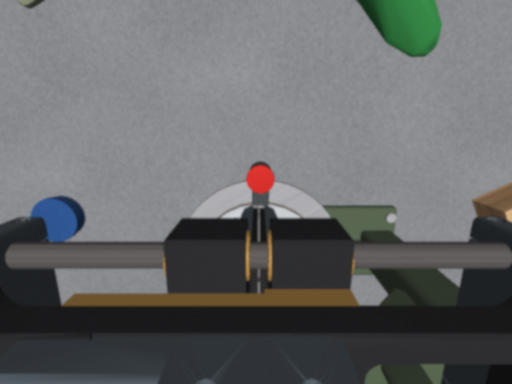

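```bash
python3 -m pendant '[{"xyz":[0.0033,0,0.03],"roll":0,"jaw":1},{"xyz":[0.0033,0,0.06],"roll":0,"jaw":1},{"xyz":[0.0033,0,0.09],"roll":0,"jaw":1},{"xyz":[0.0033,0,0.12],"roll":0,"jaw":1},{"xyz":[0.0033,0,0.145],"roll":0,"jaw":1},{"xyz":[0.0033,0,0.16],"roll":0,"jaw":1},{"xyz":[0.0033,0,0.163],"roll":0,"jaw":1},{"xyz":[0.0033,0,0.163],"roll":0,"jaw":1}]'; python3 go.py "[466.4,107.6,122.5]"
```

```text
time_s: 3.2
ee_pos: [466.3, 105.0, 147.6]
ee_rot: [179.9, -0.0, 63.1]
force: [0.3, 0.2, 0.5]
gripper_width: 0.3
tool shift [ 2.4 -1.1 25.1] rot [179.9  -0.   63.1] q [ 11.3  12.8 107.8  -0.   59.3 -51.7]
```

```bash
python3 -m pendant '[{"xyz":[0.002,-0.001,0.005],"roll":0,"jaw":1},{"xyz":[0.002,-0.001,0.01],"roll":0,"jaw":1},{"xyz":[0.002,-0.001,0.013],"roll":0,"jaw":1},{"xyz":[0.002,-0.001,0.016],"roll":0,"jaw":1},{"xyz":[0.002,-0.001,0.019],"roll":0,"jaw":1},{"xyz":[0.002,-0.001,0.021],"roll":0,"jaw":1},{"xyz":[0.002,-0.001,0.022],"roll":0,"jaw":1},{"xyz":[0.002,-0.001,0.022],"roll":0,"jaw":1}]'; python3 go.py "[466.4,107.6,122.5]"
```

```text
time_s: 4.2
ee_pos: [466.1, 107.7, 126.0]
ee_rot: [180.0, -0.0, 63.1]
force: [-2.8, -0.3, 9.6]
gripper_width: 0.5
tool shift [0.1 0.3 3.5] rot [180.   -0.   63.1] q [ 11.6  14.2 109.5   0.   56.2 -51.5]
```

```bash
python3 -m pendant '[{"xyz":[0,0,0.001],"roll":0,"jaw":1},{"xyz":[0,0,0.002],"roll":0,"jaw":1},{"xyz":[0,0,0.003],"roll":0,"jaw":1},{"xyz":[0,0,0.004],"roll":0,"jaw":1},{"xyz":[0,0,0.004],"roll":0,"jaw":1},{"xyz":[0,0,0.004],"roll":0,"jaw":1},{"xyz":[0,0,0.004],"roll":0,"jaw":1},{"xyz":[0,0,0.004],"roll":0,"jaw":1}]'
python3 - <<'E'
from h import *
F=[]
for i in range(4):
    s=env.state(); F.append(np.r_[s["ee_pos"],s["force"],s["ee_rot"][2]]); env.grab_frame("top")
print(np.mean(F,0).round(2))
yaw=np.radians(63.3); X=np.array([np.cos(yaw),np.sin(yaw)]); Y=np.array([np.sin(yaw),-np.cos(yaw)])
for t in np.arange(0,61,5):
    a=np.radians(153.3+t); b=np.radians(153.3); d=137*np.array([np.cos(a)-np.cos(b),np.sin(a)-np.sin(b)])
    print(t,(d@X).round(1),(d@Y).round(1))
E
```

```text
time_s: 5.2
ee_pos: [466.2, 107.7, 122.3]
ee_rot: [180.0, -0.1, 63.1]
force: [-2.1, 0.4, 10.6]
gripper_width: 0.6
[ 4.6620e+02  1.0775e+02  1.2232e+02 -2.5400e+00  2.2000e-01  1.0690e+01
  6.3070e+01]
0 0.0 0.0
5 -11.9 0.5
10 -23.8 2.1
15 -35.5 4.7
20 -46.9 8.3
25 -57.9 12.8
30 -68.5 18.4
35 -78.6 24.8
40 -88.1 32.1
45 -96.9 40.1
50 -104.9 48.9
55 -112.2 58.4
60 -118.6 68.5
```

```bash
python3 -m pendant '[{"xyz":[-0.004,0.0001,0.0005],"roll":0,"jaw":1},{"xyz":[-0.0119,0.0005,0.0005],"roll":0,"jaw":1},{"xyz":[-0.0238,0.0021,0.0005],"roll":0,"jaw":1},{"xyz":[-0.0355,0.0047,0.0005],"roll":0,"jaw":1},{"xyz":[-0.0469,0.0083,0.0005],"roll":0,"jaw":1},{"xyz":[-0.0579,0.0128,0.0005],"roll":0,"jaw":1},{"xyz":[-0.0685,0.0184,0.0005],"roll":0,"jaw":1},{"xyz":[-0.0685,0.0184,0.0005],"roll":0,"jaw":1}]'
python3 - <<'E'
from h import *
im,d,K,T,p=grab("top"); cv2.imwrite("pics/t2.png",cv2.resize(im[120:250,160:300],None,fx=4,fy=4))
s=env.state();print(s["ee_pos"],s["force"])
im,d,K,T,p=grab("wrist"); cv2.imwrite("pics/w2.png",im)
cv2.imwrite("pics/c2.png",np.hstack([cv2.imread("pics/t2.png")[:384],im[:,130:390]]))
E
```

```text
time_s: 6.4
ee_pos: [452.7, 37.4, 122.1]
ee_rot: [179.8, -0.1, 63.0]
force: [-0.9, 0.1, 11.2]
gripper_width: 0.7
[452.73144745  37.59045916 122.09964877] [-1.24261732 -0.72268695 10.39841781]
```

View pics/c2.png

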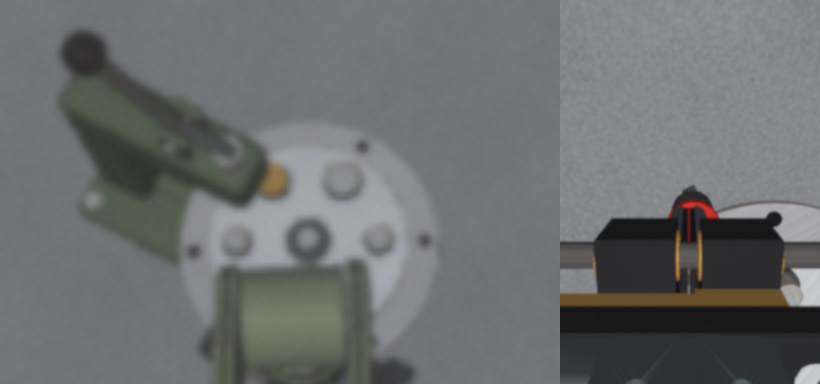

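```bash
python3 -m pendant '[{"xyz":[-0.004,0.0025,0],"roll":0,"jaw":1},{"xyz":[-0.0101,0.0064,0],"roll":0,"jaw":1},{"xyz":[-0.0196,0.0137,0],"roll":0,"jaw":1},{"xyz":[-0.0284,0.0217,0],"roll":0,"jaw":1},{"xyz":[-0.0364,0.0305,0],"roll":0,"jaw":1},{"xyz":[-0.0437,0.04,0],"roll":0,"jaw":1},{"xyz":[-0.0501,0.0501,0],"roll":0,"jaw":1},{"xyz":[-0.0501,0.0501,0],"roll":0,"jaw":1}]'
python3 - <<'E'
from h import *
im,d,K,T,p=grab("top"); a=cv2.resize(im[125:215,185:295],None,fx=4,fy=4)
s=env.state();print(s["ee_pos"],s["force"])
im,d,K,T,p=grab("wrist")
b=cv2.resize(im[150:270,180:340],None,fx=2,fy=3)
cv2.imwrite("pics/c3.png",np.hstack([a,b]))
E
```

```text
time_s: 7.5
ee_pos: [474.9, -30.4, 122.1]
ee_rot: [179.8, -0.0, 63.1]
force: [-1.7, -1.2, 10.0]
gripper_width: 0.3
[474.81456079 -30.17959262 122.08342917] [-0.90695876 -1.77805218 10.82254076]
```

View pics/c3.png

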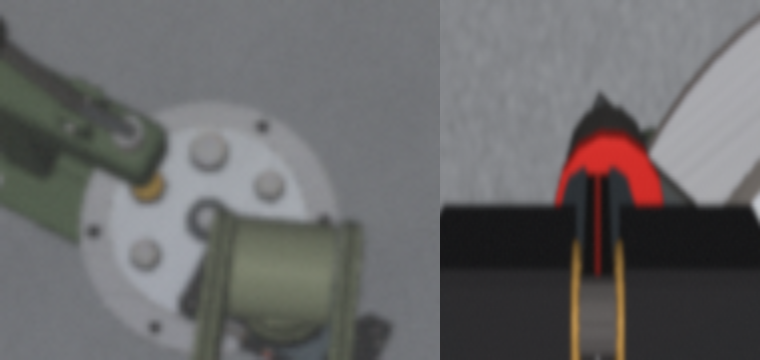

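```bash
python3 -m pendant '[{"xyz":[0,0,-0.002],"roll":0,"jaw":1},{"xyz":[0,0,-0.004],"roll":0,"jaw":1},{"xyz":[0,0,-0.007],"roll":0,"jaw":1},{"xyz":[0,0,-0.01],"roll":0,"jaw":1},{"xyz":[0,0,-0.014],"roll":0,"jaw":1},{"xyz":[0,0,-0.03],"roll":0,"jaw":1},{"xyz":[0,0,-0.06],"roll":0,"jaw":1},{"xyz":[0,0,-0.1],"roll":0,"jaw":1}]'; python3 -m pendant '[{"xyz":[0,0,-0.03],"roll":0,"jaw":1},{"xyz":[0,0,-0.06],"roll":0,"jaw":1},{"xyz":[0,0,-0.09],"roll":0,"jaw":1},{"xyz":[0,0,-0.09],"roll":0,"jaw":1},{"xyz":[0,0,-0.09],"roll":0,"jaw":1},{"xyz":[0,0,-0.09],"roll":0,"jaw":1},{"xyz":[0,0,-0.09],"roll":0,"jaw":1},{"xyz":[0,0,-0.09],"roll":0,"jaw":1}]'; python3 look.py pics/w4.png
```

```text
time_s: 8.6
ee_pos: [472.5, -29.2, 220.6]
ee_rot: [-179.9, 0.1, 63.1]
force: [0.3, 0.4, -0.5]
gripper_width: 0.4
time_s: 9.6
ee_pos: [473.2, -29.3, 310.0]
ee_rot: [-180.0, 0.0, 63.1]
force: [0.3, -0.6, 1.1]
gripper_width: 0.6
[249 159  27  28 581] [261.69879518 172.54905336] z 481.9256244222905 depth 359.8225
cap top z 127.33564156435996 centre [471.2 -22.2 126.9] mid-range [471.2 -22.7 126.8] ray136 [469.3 -21.4 136. ]
```

View pics/w4.png

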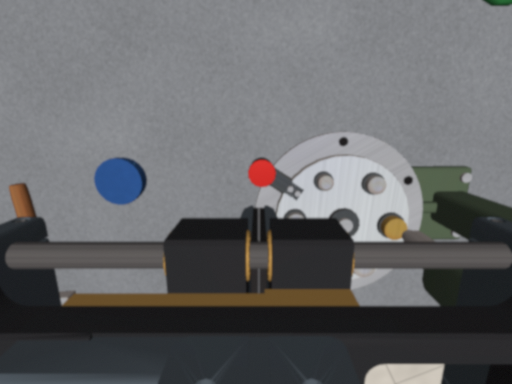

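```bash
python3 -m pendant '[{"xyz":[0.0052,-0.0049,0.04],"roll":0,"jaw":1},{"xyz":[0.0052,-0.0049,0.08],"roll":0,"jaw":1},{"xyz":[0.0052,-0.0049,0.12],"roll":0,"jaw":1},{"xyz":[0.0052,-0.0049,0.15],"roll":0,"jaw":1},{"xyz":[0.0052,-0.0049,0.17],"roll":0,"jaw":1},{"xyz":[0.0052,-0.0049,0.177],"roll":0,"jaw":1},{"xyz":[0.0052,-0.0049,0.178],"roll":0,"jaw":1},{"xyz":[0.0052,-0.0049,0.178],"roll":0,"jaw":1}]'
python3 - <<'E'
from h import *
F=[]
for i in range(5):
    s=env.state(); F.append(np.r_[s["ee_pos"],s["force"]]); env.grab_frame("top")
print(np.mean(F,0).round(2))
E
```

```text
time_s: 10.65
ee_pos: [471.9, -22.5, 133.2]
ee_rot: [179.9, -0.0, 63.1]
force: [-0.4, 0.2, 0.0]
gripper_width: 0.4
[ 4.7183e+02 -2.2520e+01  1.3319e+02 -1.8000e-01  1.9000e-01 -1.6000e-01]
```

```bash
python3 -m pendant '[{"xyz":[0,0,0.004],"roll":0,"jaw":1},{"xyz":[0,0,0.008],"roll":0,"jaw":1},{"xyz":[0,0,0.0115],"roll":0,"jaw":1},{"xyz":[0,0,0.0115],"roll":0,"jaw":1},{"xyz":[-0.001,0.0017,0.0115],"roll":0,"jaw":1},{"xyz":[-0.002,0.0035,0.0115],"roll":0,"jaw":1},{"xyz":[-0.003,0.0052,0.0115],"roll":0,"jaw":1},{"xyz":[-0.004,0.0069,0.0115],"roll":0,"jaw":1}]'; python3 -m pendant '[{"xyz":[0,0,0],"roll":0,"jaw":1},{"xyz":[0,0,-0.002],"roll":0,"jaw":1},{"xyz":[0,0,-0.004],"roll":0,"jaw":1},{"xyz":[0,0,-0.006],"roll":0,"jaw":1},{"xyz":[0,0,-0.01],"roll":0,"jaw":1},{"xyz":[0,0,-0.03],"roll":0,"jaw":1},{"xyz":[0,0,-0.07],"roll":0,"jaw":1},{"xyz":[0,0,-0.12],"roll":0,"jaw":1}]';python3 -m pendant '[{"xyz":[0,0,-0.03],"roll":0,"jaw":1},{"xyz":[0,0,-0.06],"roll":0,"jaw":1},{"xyz":[0,0,-0.068],"roll":0,"jaw":1},{"xyz":[0,0,-0.068],"roll":0,"jaw":1},{"xyz":[0,0,-0.068],"roll":0,"jaw":1},{"xyz":[0,0,-0.068],"roll":0,"jaw":1},{"xyz":[0,0,-0.068],"roll":0,"jaw":1},{"xyz":[0,0,-0.068],"roll":0,"jaw":1}]'; python3 look.py pics/w5.png
```

```text
time_s: 11.9
ee_pos: [475.9, -29.3, 122.2]
ee_rot: [179.9, -0.0, 63.1]
force: [-2.5, 0.4, 10.0]
gripper_width: 0.5
time_s: 12.9
ee_pos: [474.8, -29.1, 241.0]
ee_rot: [-179.9, 0.1, 63.1]
force: [1.2, 1.0, 0.2]
gripper_width: 0.1
time_s: 13.9
ee_pos: [475.5, -29.2, 308.7]
ee_rot: [-180.0, 0.0, 63.1]
force: [-0.2, -0.7, 0.0]
gripper_width: 0.3
[244 164  28  28 622] [257.4807074  177.61414791] z 480.6082047706831 depth 349.81836
cap top z 137.46531729622177 centre [474.8 -28.9 137. ] mid-range [474.9 -29.3 136.8] ray136 [474.9 -28.8 136. ]
```

```bash
python3 -c "
from h import *
im=grab('scene')[0]; cv2.imwrite('pics/s6.png',im); print(env.state()['time_s']); print(env.job_done())"
```

```text
14.0
the job is handed in; nothing more can be done
None
```

View pics/s6.png

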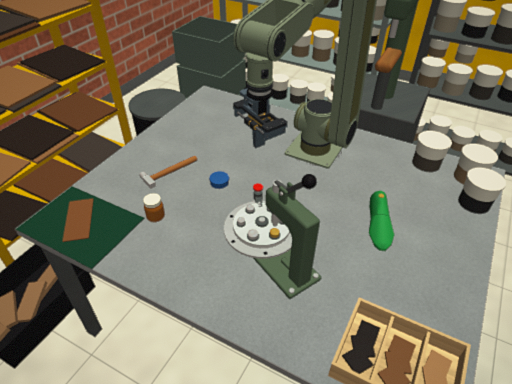

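The table has been turned one hole anticlockwise and locked there, with the brass die under the ram, and I handed the job in at 14.0 s. I pressed the cap about 13 mm down with the shut fingers and carried it round.

- **Slip on the first try:** the fingers slid on the cap and the table stopped about 3° short. The cap stayed 10 mm in, not locked. I pressed again and pushed it about 8 mm further along the arc.
- **Lock check (wrist camera):** the cap top is back at its starting height (137.5 mm, the same reading as at the start). The cap moved 136.9 mm from its first place in a straight line, which is 60°.
- **Last scene picture:** the brass die (at pixel 274,233) is by the ram, and the gripper is well above everything. The hammer, jar, tin and shoe last look to be where they were; I judged that by eye.
- **Not measured:** I did not measure the distance from the brass die to the ram's axis directly.

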